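# Pack a stopper and a stirring bar from the sloped bins and fold the carton shut

### The job

Take the stopper and the stirring bar out of the sloped bins and put both into the open cardboard carton, leaving the ring-shaped sleeve in its bin. Then close the carton: first fold the narrow flap down flat, and after that fold the wide flap down flat over it. Do not shift or knock over the glassware, dish, bottle and spatula standing about.

Things in the scene. Friction and masses are not known exactly. Their poses are not given: they have to be found in the camera images.
- stopper: White plastic stopper standing on its head in one of the three bins: head disc 36 mm diameter x 14 mm high at the bottom, above it a plug tapering from 27 to 24 mm diameter, 36 mm high in all. Origin at the centre of the head's face (underside); z along its axis toward the plug's end. It stands tilted with the bin's sloped floor (0.26 rad). About 40 g.
- bar: White plastic stirring bar, octagonal, 50 mm long, 16 mm across flats, lying in one of the three bins, pointing down the slope. Origin at the centre of its underside as it starts (8 mm below its axis); x along its length. About 30 g.
- sleeve: White plastic sleeve (a short ring), 36 mm outer and 25 mm inner diameter, 16 mm high, in one of the three bins; it stays there. Origin at the centre of its underside, z along its axis.
- bin_stopper: Grey open bin with the stopper, 126 (x) x 100 (y) mm outside, walls 4 mm: sides 50, front (-x) 34, back 66 mm high. Origin: centre of its underside, 12 mm above the bench on a wooden stand 140 x 320 mm. Its floor slopes 0.26 rad: 26 mm above the origin in the middle, 11 at the front, 41 at the back. Fixed. The three bins stand in a row along y, 102 mm apart, in any order.
- bin_bar: Identical bin holding the stirring bar; same frame and sizes as bin_stopper.
- bin_sleeve: Identical bin holding the sleeve; same frame and sizes as bin_stopper.
- carton: Open brown cardboard carton, fixed to the bench, 150 x 150 mm and 60 mm high, walls and floor 4 mm thick. Origin at the centre of its underside, z up. The narrow flap is hinged along the top of its -y wall, the wide flap along the top of its +y wall; both hinges run along the carton's x and both flaps are 148 mm long along x and 3 mm thick.
- narrow_flap (a joint): Angle of the narrow flap (70 mm from hinge to free edge): 0 = folded down flat over the carton, 1.57 = standing upright, more = leaning outward; 2.4 at most. Its hinge lies at y = -75 mm, z = 60 mm in the carton's frame. Stiff crease: it stays where it is left.
- wide_flap (a joint): Angle of the wide flap (90 mm from hinge to free edge): 0 = folded down flat, 1.57 = upright, more = leaning outward; 2.4 at most. Its hinge lies at y = +75 mm, z = 63.5 mm in the carton's frame. Stiff crease: it stays where it is left.
- narrow_flap_edge (a point): Middle of the narrow flap's free edge.
- wide_flap_edge (a point): Middle of the wide flap's free edge.
- bottle: Amber glass bottle with black cap, 80 mm diameter, 170 mm high, beyond the work area. Loose bystander; origin at the centre of its underside, z up.
- flask: Clear conical flask, 72 mm diameter at the foot, 104 mm high, behind the bins. Loose bystander; origin at the centre of its underside, z up.
- beaker: Clear glass beaker, 60 mm diameter, 80 mm high, behind the bins. Loose bystander; origin at the centre of its underside, z up.
- dish: White porcelain dish, 70 mm diameter, 30 mm high, behind the carton. Loose bystander; origin at the centre of its underside, z up.
- spatula: Thin steel laboratory spatula, 160 mm long, 8 to 16 mm wide, lying in front of the carton. Loose bystander; x along its length.

How it is judged:
By the outcome, as a careful person would: the job done as asked, in the order asked, and still so for the second after the job is handed in, with the robot touching nothing.
It also fails if it takes over 72 s, if anything falls off the work surface, if the arm or the gripper's body presses on something with over 40 N, if the wrist force passes 120 N, or if a joint passes its speed limit or range.

### The arm

A 6-joint arm with a two-finger parallel gripper is mounted at the origin on the work surface. World frame = base frame: x ahead of the robot, y to its left, z up, the work surface at z = 0. Lengths are in mm, angles in rad, forces in N, time in s.
With the tool pointing down it reaches from about 300 to 775 mm from the base axis. Payload 14.6 kg.
Tool frame: the origin (TCP) lies between the finger pads; the fingertips stand manip.nose_length ahead of it and the grasp point (between the pads) lies 11 mm behind it (manip.nose_length is the distance from the TCP to the fingertips, in mm); z points along the fingers, y is the line along which they close (so a half turn about z gives the same grasp; the last joint's range is limited). The gripper opens to 94 mm and grips with 3 to 60 N. Pads are 16 mm wide; open, the fingers measure 119 mm over their backs; the gripper's body (75 mm by 177 mm) begins 78 mm behind the grasp point.
Start: joints at [1.239, 0.3, 1.521, -0, 1.321, -0.067], TCP at [143.942, 530.82, 213.446] pointing down, gripper open.
Joint ranges: [-3.03, 3.03], [-0.79, 2.21], [0.23, 2.52], [-1.04, 4.18], [0, 3.07], [-2.55, 2.55]. Speed limits (rad/s): [2.22, 2.22, 2.57, 3.14, 3.14, 3.14].

### API

Orientations are given as [roll, pitch, yaw] about the fixed x, y, z axes, in that order (R = Rz(yaw) Ry(pitch) Rx(roll)).
In Python, from cell import manip, cams, job gives the robot as it stands.
- The arm moves only by the tool jog_arm, never from a script. Its argument "commands" is a list of rows, each an object of numbers: "dx", "dy", "dz": the shift along the tool's x, y, z each as a share of 40 mm, from -1 to 1; "ax", "ay", "az": the turn, a rotation vector about the tool's x, y, z each as a share of 10 degrees, from -1 to 1; "gripper": the closure, from 0 (fully open) to 1 (shut). A call has 1 to 10 rows; each row shifts and turns the commanded pose from where the row before left it, along the tool's axes as they then stand; what a row does not reach is not made up. A row lasts 1/8 s, in which the tool goes at most 62.5 mm and 10.7 degrees, less where a joint would pass 70% of its speed; a pose out of reach is approached as far as the arm can. A call with a number of a shift or a turn outside -1 to 1 is refused whole. A call with a gripper value outside its range is refused whole. The fingers move at their own pace and stop on an object; "squeeze" is the grip in N (left out, the last holds). Time passes only in rows, so rows that do not move let the fingers close. It gives the time, the measured TCP pose, the force, the opening and the grip force at its end, in the units of the state.
- manip.read_state(): the state, without advancing time (a new reading comes with each control period).
- cams.camera(name): name is "side" or "top"; returns a dict with "image" (480x640x3 uint8, red, green, blue), "fx", "fy", "cx", "cy" (pixels), "dist_coeffs" ([k1, k2, p1, p2, k3] as OpenCV has them; the pictures are not rectified), "world_to_cam" (4x4, takes a point from world to camera coordinates). Camera axes: x right, y down, z forward; pixel columns grow to the right and rows downward; lengths in mm; the calibration is good to about 2 mm. A picture is of the moment at which its call begins. There is no depth.
- job.sign_off(): hands the job in; it is judged then, once.
The state is a dict: "clock": time; "joints": joint angles; "qd": joint speeds; "effort": joint torques, N m; "eef_pos": TCP position; "eef_rot": TCP orientation; "wrist_force": force on the tool from outside, world axes, zero at the start; "moment": the same for the moment, N m; "finger_gap": finger opening in mm; "finger_force": force on a finger pad.
Only numpy, scipy, OpenCV 4.12 (cv2) and the standard library are available. Lean on these libraries where they do the work, as an engineer would, in place of code of your own. Each camera call takes 0.05 s, during which the arm holds its last target. There are 200 camera calls.

## Working session

There is one attempt and no reset: what is moved stays moved. The work goes in short steps, Python scripts to look and compute and a tool call to move; the robot and the scene stay as the last step left them, time stands still between calls to the robot, and variables do not carry over. Pictures are saved under pics/ and viewed, at most 10 in all, crops included, and the job is handed in when it is done.

Besides the shell and the picture viewer there is one more tool, called after "Call:" by a JSON object that holds its "method" and its "body". jog_arm: Moves the arm, as the interface text tells. Shift numbers are shares of 40 mm and turn numbers shares of 10 degrees, none past 1 either way. Its arguments: {"type":"object","properties":{"commands":{"type":"array"},"squeeze":{"type":"number"}},"required":["commands"]}

```bash
ls; mkdir -p pics
python3 - <<'E'
from cell import manip, cams, job
import cv2
s=manip.read_state(); print(s, manip.nose_length)
for n in("top","side"):
    c=cams.camera(n); cv2.imwrite(f"pics/{n}0.png",c["image"][:,:,::-1]); print({k:v for k,v in c.items() if k!="image"})
E
```

```text
pics
{'clock': 0.0, 'joints': array([ 1.23940778e+00,  3.00482641e-01,  1.52156594e+00,  4.70805688e-06,
        1.32071784e+00, -6.65925688e-02]), 'qd': array([ 0.00121716, -0.00016531,  0.00098905, -0.00047397,  0.0005234 ,
       -0.00117912]), 'effort': array([ 2.98172645e-04, -5.31803012e+01, -3.52734768e+01,  7.08395010e-02,
        2.43634649e-02, -7.12231008e-05]), 'eef_pos': array([143.85723849, 530.59171059, 212.88640576]), 'eef_rot': array([-3.14042180e+00, -8.26561749e-05,  2.87679546e+00]), 'wrist_force': array([ 0.3579591 ,  0.96078085, -0.14504845]), 'moment': array([ 0.02537553, -0.04938667, -0.00084089]), 'finger_force': 0.0, 'finger_gap': 93.88407632048704} 8.0
{'fx': 568.2079497604486, 'fy': 568.2079497604486, 'cx': 315.06603483289524, 'cy': 235.6956076348121, 'dist_coeffs': array([-0.01142377,  0.        ,  0.        ,  0.        ,  0.        ]), 'world_to_cam': array([[ 2.88141726e-02, -9.99583212e-01,  1.77345037e-03,
        -2.56158099e+01],
       [-9.80694156e-01, -2.86128781e-02, -1.93443212e-01,
         5.90572136e+02],
       [ 1.93413331e-01,  3.83469370e-03, -9.81109871e-01,
         9.35944594e+02],
       [ 0.00000000e+00,  0.00000000e+00,  0.00000000e+00,
         1.00000000e+00]])}
{'fx': 506.59044179654995, 'fy': 506.59044179654995, 'cx': 314.10107192502784, 'cy': 243.7203234960189, 'dist_coeffs': array([-0.01744949,  0.        ,  0.        ,  0.        ,  0.        ]), 'world_to_cam': array([[ 9.49268322e-01, -3.14104793e-01, -1.50941265e-02,
        -5.48939641e+02],
       [-1.82169221e-01, -5.10147410e-01, -8.40573611e-01,
         1.46019842e+02],
       [ 2.56327970e-01,  8.00679586e-01, -5.41487001e-01,
         8.84885597e+02],
       [ 0.00000000e+00,  0.00000000e+00,  0.00000000e+00,
         1.00000000e+00]])}
```

View pics/top0.png

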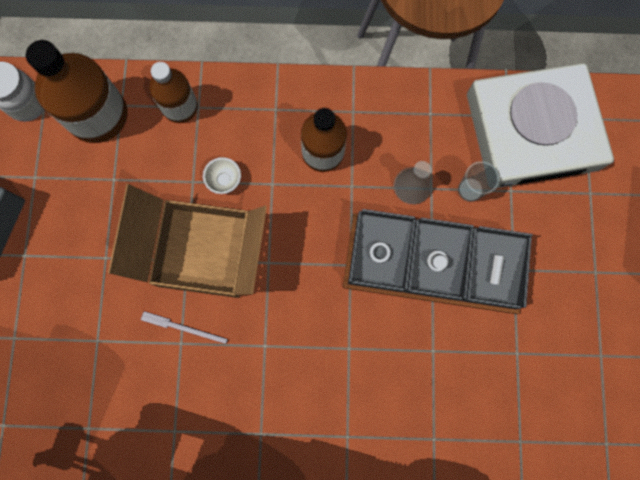

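View pics/side0.png

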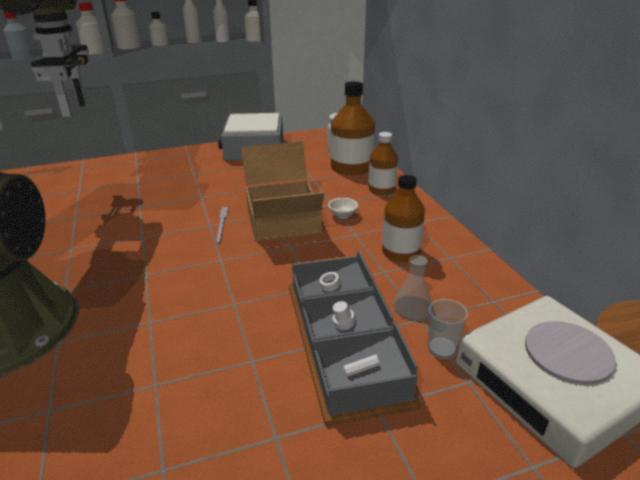

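The top view shows the sleeve at (380,253), the stopper at (438,261) and the bar at (496,269). The carton opening is around (200,248), with the wide flap to its left and the narrow flap to its right, both leaning outward. The side view agrees. Next I'll enlarge the crops to get exact corners.

```bash
cat > h.py <<'E'
from cell import manip, cams, job
import cv2, numpy as np
def K(c): return np.array([[c["fx"],0,c["cx"]],[0,c["fy"],c["cy"]],[0,0,1]])
def ray(c,uv):
    p=cv2.undistortPoints(np.array([[uv]],float),K(c),c["dist_coeffs"])[0,0]
    W=c["world_to_cam"];R,t=W[:3,:3],W[:3,3]
    return -R.T@t, R.T@np.array([p[0],p[1],1.])
def on_z(c,uv,z):
    o,d=ray(c,uv); return o+d*(z-o[2])/d[2]
def proj(c,P):
    W=c["world_to_cam"]
    return cv2.projectPoints(np.array(P,float).reshape(-1,1,3),cv2.Rodrigues(W[:3,:3])[0],W[:3,3],K(c),c["dist_coeffs"])[0][:,0]
def two(c1,u1,c2,u2):
    o1,d1=ray(c1,u1);o2,d2=ray(c2,u2)
    d1/=np.linalg.norm(d1);d2/=np.linalg.norm(d2)
    s=np.linalg.lstsq(np.c_[d1,-d2],o2-o1,rcond=None)[0]
    a,b=o1+s[0]*d1,o2+s[1]*d2
    return (a+b)/2,np.linalg.norm(a-b)
E
python3 - <<'E'
from h import *
a=cv2.imread("pics/top0.png")
x=cv2.resize(a[205:312,342:542],None,fx=4,fy=4,interpolation=cv2.INTER_CUBIC); cv2.imwrite("pics/c1.png",x)
x=cv2.resize(a[180:300,105:275],None,fx=4.5,fy=4.5,interpolation=cv2.INTER_CUBIC); cv2.imwrite("pics/c2.png",x)
c=cams.camera("top");h=cv2.cvtColor(a,cv2.COLOR_BGR2HSV)
s=cams.camera("side")
for n,cc,roi in(("top",c,(355,220,530,300)),("side",s,(305,255,400,385))):
    im=cc["image"]; h=cv2.cvtColor(im,cv2.COLOR_RGB2HSV)
    m=((h[...,2]>165)&(h[...,1]<40)).astype(np.uint8)
    z=np.zeros_like(m);z[roi[1]:roi[3],roi[0]:roi[2]]=1;m*=z
    N,l,st,ce=cv2.connectedComponentsWithStats(m)
    for i in range(1,N):
        if st[i,4]>20:
            cn=cv2.findContours((l==i).astype(np.uint8),0,2)[0][0]
            print(n,st[i],ce[i],cv2.minAreaRect(cn))
E
```

```text
top [370 243  20  19 137] [379.54744526 252.00729927] ((379.5, 252.0), (18.0, 19.0), 90.0)
top [428 251  19  20 229] [437.71179039 261.31441048] ((437.0, 260.5), (19.0, 18.0), 90.0)
top [491 256  12  28 210] [496.30952381 269.30952381] ((496.2825012207031, 269.3752136230469), (7.710353374481201, 27.97144889831543), 9.865806579589844)
side [320 275   9  10  23] [322.73913043 280.60869565] ((323.1340637207031, 280.5515441894531), (10.254996299743652, 6.092077732086182), 66.03751373291016)
side [334 302  13   9  97] [339.7628866  306.08247423] ((340.0, 306.0), (8.0, 12.0), 90.0)
side [345 355  32  17 234] [360.82478632 363.05128205] ((360.9072570800781, 363.1402893066406), (7.197597980499268, 33.23003387451172), 70.34617614746094)
```

View pics/c1.png

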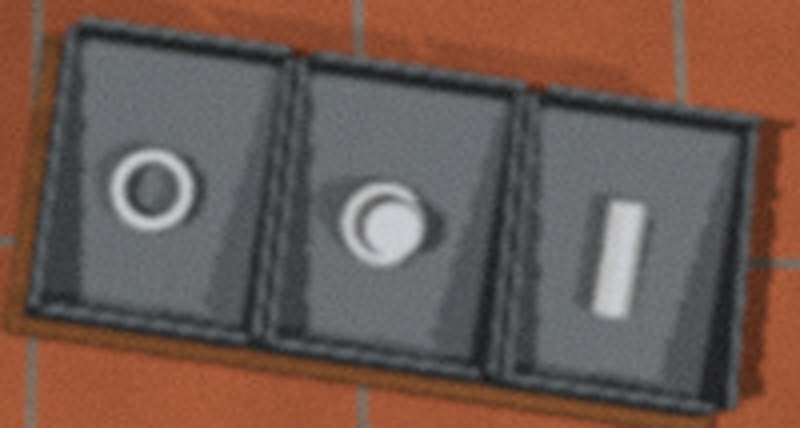

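View pics/c2.png

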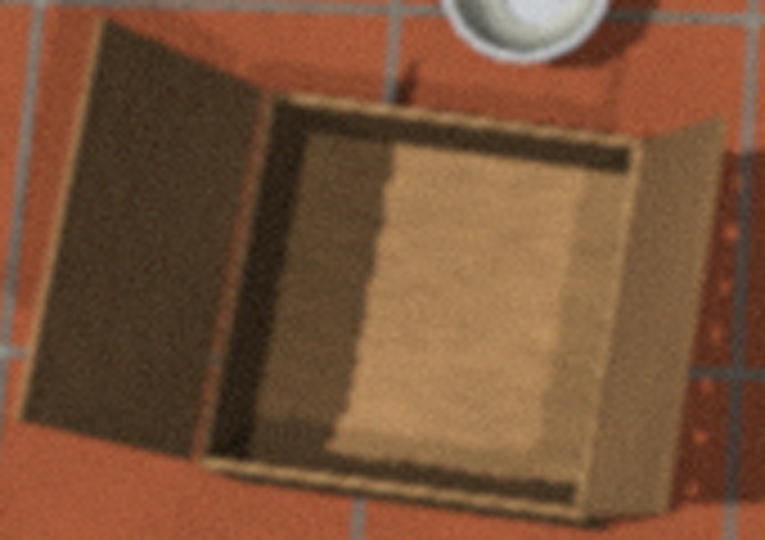

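The first crop shows the bin row's rim corners at about (75,20), (760,120), (28,315) and (730,410). The second shows the carton's rim corners at about (272,92), (640,140), (200,462) and (580,515). The flap free edges run (100,18)–(20,415) for the wide one and (722,118)–(668,512) for the narrow one.

Run:
```python
from h import *
np.set_printoptions(precision=1,suppress=True)
c=cams.camera("top");s=cams.camera("side")
f=lambda p,k,o:(np.array(p)+.5)/k-.5+np.array(o)
B=[on_z(c,f(p,4,(342,205)),z) for p,z in(((75,20),78),((760,120),78),((28,315),46),((730,410),46))]
print("bins",*B); u=(B[0]-B[1]+B[2]-B[3])[:2];print("width",np.linalg.norm(B[0]-B[1]),np.linalg.norm(B[2]-B[3]),"depth",np.linalg.norm((B[0]-B[2])[:2]),np.linalg.norm((B[1]-B[3])[:2]),"yaw",np.arctan2(-u[0],u[1]),"cen",np.mean(B,0))
C=[on_z(c,f(p,4.5,(105,180)),61) for p in((272,92),(640,140),(200,462),(580,515))]
cen=np.mean(C,0);u=(C[0]-C[1]+C[2]-C[3])[:2];v=(C[0]-C[2]+C[1]-C[3])[:2]
print("carton",*C);print(np.linalg.norm(u)/2,np.linalg.norm(v)/2,"yaw",np.arctan2(-u[0],u[1]),np.arctan2(v[1],v[0]),"cen",cen)
yaw=(np.arctan2(-u[0],u[1])+np.arctan2(v[1],v[0]))/2
def cart(P): return np.array([np.cos(yaw)*P[0]-np.sin(yaw)*P[1]+cen[0],np.sin(yaw)*P[0]+np.cos(yaw)*P[1]+cen[1],P[2]])
for nm,L,y0,z0,sg,pts in(("wide",90,75,63.5,-1,((100,18),(20,415))),("narrow",70,-75,60,1,((722,118),(668,512)))):
    best=[]
    for x,p in zip((74,-74),pts):
        q=f(p,4.5,(105,180))
        a=np.linspace(1,2.4,281)
        P=[cart((x,y0+sg*L*np.cos(t),z0+L*np.sin(t))) for t in a]
        e=np.linalg.norm(proj(c,P)-q,axis=1);best.append((a[e.argmin()],e.min()))
    print(nm,best)
print("bar two",two(c,(496.3,269.3),s,(360.8,363.1)),"on z48",on_z(c,(496.3,269.3),48))
print("sleeve top z",on_z(c,(379.5,252),52))
# stopper plug top disc centre from crop (395,228)
print("stopper two",two(c,f((395,228),4,(342,205)),s,(340,306)),on_z(c,f((395,228),4,(342,205)),70))
for nm,p in(("spat",(142,316)),("spat",(227,341)),("dish",(222,176)),("beakerfoot",(470,192)),("flask",(413,185))): print(nm,on_z(c,p,5))
```

```text
bins [635.3 -85.5  78. ] [ 599.8 -380.2   78. ] [510.5 -69.3  46. ] [ 478.  -373.8   46. ]
width 296.7866402389047 306.2283959692108 depth 125.81514441705231 121.98961294023434 yaw -0.11302040944090955 cen [ 555.9 -227.2   62. ]
carton [646.8 258.   61. ] [631.6 112.7  61. ] [500.7 273.9  61. ] [484.8 127.9  61. ]
146.5208172891426 147.314266140124 yaw -0.10612194002249607 -0.10548580564137645 cen [566.  193.1  61. ]
wide [(np.float64(2.025), np.float64(0.24920810909601213)), (np.float64(2.01), np.float64(1.3409732135725345))]
narrow [(np.float64(2.1100000000000003), np.float64(0.7315320704242445)), (np.float64(2.1500000000000004), np.float64(0.7854034874860459))]
bar two (array([ 542.4, -327. ,   48. ]), np.float64(0.06172044043962954)) on z48 [ 542.3 -327.    48. ]
sleeve top z [ 566.4 -122.    52. ]
stopper two (array([ 549.1, -223.8,   72.5]), np.float64(0.38915593088254435)) [ 549.6 -224.4   70. ]
spat [445.6 297.9   5. ]
spat [406.  142.8   5. ]
dish [710.8 170.1   5. ]
beakerfoot [ 693.4 -296.1    5. ]
flask [ 703.8 -189.3    5. ]
```

Call:
{"method": "jog_arm", "body": {"commands": [{"az": -0.89},{"dx": -0.62,"dy": -0.98},{"dx": -0.62,"dy": -0.98},{"dx": -0.62,"dy": -0.98},{"dx": -0.62,"dy": -0.98},{"dx": -0.62,"dy": -0.98},{"dx": -0.62,"dy": -0.98},{"dx": -0.62,"dy": -0.98},{"dx": -0.62,"dy": -0.98},{"dx": -0.62,"dy": -0.98}], "squeeze": 20}}

```text
schema error: expected keys dx, dy, dz, ax, ay, az, gripper
```

Call:
{"method": "jog_arm", "body": {"commands": [{"dx": -0.62,"dy": -0.98},{"dx": -0.62,"dy": -0.98},{"dx": -0.62,"dy": -0.98},{"dx": -0.62,"dy": -0.98},{"dx": -0.62,"dy": -0.98},{"dx": -0.62,"dy": -0.98},{"dx": -0.62,"dy": -0.98},{"ay": -0.745,"gripper": 0.5},{"ay": -0.745},{}]}}

```text
schema error: expected keys dx, dy, dz, ax, ay, az, gripper
```

```bash
cat >> h.py <<'E'
from scipy.spatial.transform import Rotation as Ro
np.set_printoptions(precision=2,suppress=True)
def go(P):
    "shift to P in tool axes, in units of 40 mm"
    s=manip.read_state(); R=Ro.from_euler("xyz",s["eef_rot"])
    d=R.inv().apply(np.array(P)-s["eef_pos"])/40
    print("tool shift",d,"pos",s["eef_pos"],"rot",s["eef_rot"],"toolz",R.as_matrix()[:,2],"gap",s["finger_gap"],"F",s["wrist_force"],"ff",s["finger_force"],"t",s["clock"],"q",s["joints"])
E
python3 - <<'E'
from h import *
go((536.8,-222.6,120)); go((552.1,-224.3,62.1))
E
```

```text
tool shift [-14.41 -15.61   2.34] pos [143.88 530.75 213.27] rot [-3.14 -0.    2.88] toolz [-0. -0. -1.] gap 93.85879148141977 F [0.28 0.04 0.58] ff 0.0 t 0.3 q [ 1.24  0.3   1.52  0.    1.32 -0.07]
tool shift [-14.79 -15.55   3.78] pos [143.88 530.75 213.27] rot [-3.14 -0.    2.88] toolz [-0. -0. -1.] gap 93.85879148141977 F [0.28 0.04 0.58] ff 0.0 t 0.3 q [ 1.24  0.3   1.52  0.    1.32 -0.07]
```

All keys are required in every row.

Call:
{"method": "jog_arm", "body": {"commands": [{"dx": 0,"dy": 0,"dz": 0,"ax": 0,"ay": 0,"az": -0.89,"gripper": 0},{"dx": -0.62,"dy": -0.98,"dz": 0,"ax": 0,"ay": 0,"az": 0,"gripper": 0},{"dx": -0.62,"dy": -0.98,"dz": 0,"ax": 0,"ay": 0,"az": 0,"gripper": 0},{"dx": -0.62,"dy": -0.98,"dz": 0,"ax": 0,"ay": 0,"az": 0,"gripper": 0},{"dx": -0.62,"dy": -0.98,"dz": 0,"ax": 0,"ay": 0,"az": 0,"gripper": 0},{"dx": -0.62,"dy": -0.98,"dz": 0,"ax": 0,"ay": 0,"az": 0,"gripper": 0},{"dx": -0.62,"dy": -0.98,"dz": 0,"ax": 0,"ay": 0,"az": 0,"gripper": 0},{"dx": -0.62,"dy": -0.98,"dz": 0,"ax": 0,"ay": 0,"az": 0,"gripper": 0},{"dx": -0.62,"dy": -0.98,"dz": 0,"ax": 0,"ay": 0,"az": 0,"gripper": 0},{"dx": -0.62,"dy": -0.98,"dz": 0,"ax": 0,"ay": 0,"az": 0,"gripper": 0}], "squeeze": 20}}

```text
clock: 1.55
eef_pos: [327.7, 154.3, 213.6]
eef_rot: [3.141, 0.001, 3.032]
wrist_force: [1.3, 1.0, -0.1]
finger_gap: 93.9
finger_force: 0.0
```

Call:
{"method": "jog_arm", "body": {"commands": [{"dx": -0.62,"dy": -0.98,"dz": 0,"ax": 0,"ay": 0,"az": 0,"gripper": 0.5},{"dx": -0.62,"dy": -0.98,"dz": 0,"ax": 0,"ay": 0,"az": 0,"gripper": 0.5},{"dx": -0.62,"dy": -0.98,"dz": 0,"ax": 0,"ay": 0,"az": 0,"gripper": 0.5},{"dx": -0.62,"dy": -0.98,"dz": 0,"ax": 0,"ay": 0,"az": 0,"gripper": 0.5},{"dx": -0.62,"dy": -0.98,"dz": 0,"ax": 0,"ay": 0,"az": 0,"gripper": 0.5},{"dx": -0.62,"dy": -0.98,"dz": 0,"ax": 0,"ay": 0,"az": 0,"gripper": 0.5},{"dx": -0.62,"dy": -0.98,"dz": 0,"ax": 0,"ay": 0,"az": 0,"gripper": 0.5},{"dx": 0,"dy": 0,"dz": 0,"ax": 0,"ay": -0.745,"az": 0,"gripper": 0.5},{"dx": 0,"dy": 0,"dz": 0,"ax": 0,"ay": -0.745,"az": 0,"gripper": 0.5},{"dx": 0,"dy": 0,"dz": 0,"ax": 0,"ay": 0,"az": 0,"gripper": 0.5}]}}

```text
clock: 2.8
eef_pos: [468.9, -136.0, 213.5]
eef_rot: [3.142, 0.26, 3.031]
wrist_force: [0.1, 0.4, -0.0]
finger_gap: 47.0
finger_force: 0.0
```

Run:
```python
from h import *
go((536.8,-222.6,120)); go((552.1,-224.3,62.1))
```

```text
tool shift [-1.26 -1.97  2.75] pos [ 468.93 -135.96  213.52] rot [3.14 0.26 3.03] toolz [ 0.26 -0.03 -0.97] gap 46.9761649658181 F [ 0.07  0.39 -0.02] ff 0.0 t 2.8 q [-0.4   0.02  1.87  0.09  1.01 -1.89]
tool shift [-1.26 -1.97  4.25] pos [ 468.93 -135.96  213.52] rot [3.14 0.26 3.03] toolz [ 0.26 -0.03 -0.97] gap 46.9761649658181 F [ 0.07  0.39 -0.02] ff 0.0 t 2.8 q [-0.4   0.02  1.87  0.09  1.01 -1.89]
```

Call:
{"method": "jog_arm", "body": {"commands": [{"dx": -0.42,"dy": -0.66,"dz": 0.2,"ax": 0,"ay": 0,"az": 0,"gripper": 0.5},{"dx": -0.42,"dy": -0.66,"dz": 0.5,"ax": 0,"ay": 0,"az": 0,"gripper": 0.5},{"dx": -0.42,"dy": -0.65,"dz": 0.6,"ax": 0,"ay": 0,"az": 0,"gripper": 0.5},{"dx": 0,"dy": 0,"dz": 0.7,"ax": 0,"ay": 0,"az": 0,"gripper": 0.5},{"dx": 0,"dy": 0,"dz": 0.75,"ax": 0,"ay": 0,"az": 0,"gripper": 0.5},{"dx": 0,"dy": 0,"dz": 0,"ax": 0,"ay": 0,"az": 0,"gripper": 0.5}]}}

```text
clock: 3.55
eef_pos: [537.4, -222.2, 118.1]
eef_rot: [3.14, 0.255, 3.032]
wrist_force: [0.7, -1.1, 0.0]
finger_gap: 46.8
finger_force: 0.0
```

Run:
```python
from h import *
go((552.1,-224.3,62.1))
c=cams.camera("side")["image"];t=cams.camera("top")["image"]
a=cv2.resize(c[230:390,260:420],(500,500));b=cv2.resize(t[200:320,380:480],(300,360))
o=np.zeros((500,800,3),np.uint8);o[:,:500]=a;o[:360,500:]=b
cv2.imwrite("pics/p1.png",o[:,:,::-1])
```

```text
tool shift [-0.01 -0.02  1.45] pos [ 537.43 -222.16  118.11] rot [3.14 0.25 3.03] toolz [ 0.25 -0.03 -0.97] gap 46.77337960976092 F [ 0.75 -1.1   0.02] ff 0.0 t 3.55 q [-0.5   0.34  1.72  0.13  0.84 -2.04]
```

View pics/p1.png

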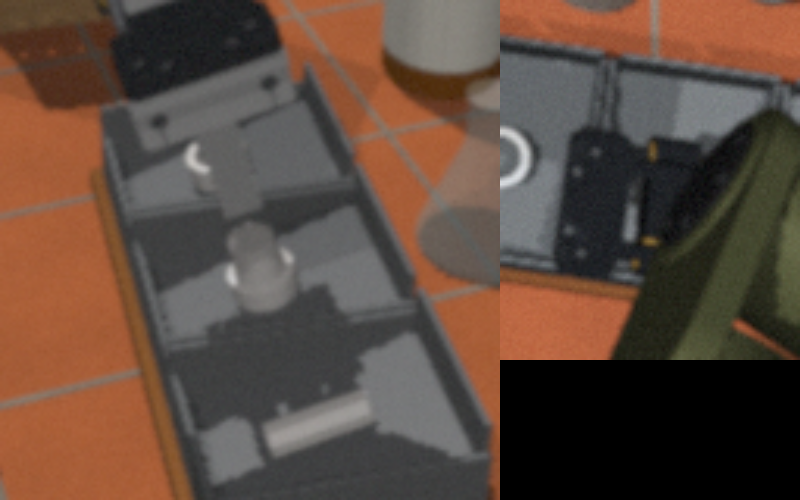

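The finger tip is at about (240,205) in the side crop and the stopper at (262,265). I'll check that against where the fingers should project.

Run:
```python
from h import *
s=manip.read_state();R=Ro.from_euler("xyz",s["eef_rot"]);c=cams.camera("side")
for y in(-29,0,29):
    for z in (8,-60):
        P=s["eef_pos"]+R.apply([0,y,z]); print(y,z,(proj(c,P)[0]-[260,230])*3.125)
print((proj(c,[552.1,-224.3,62.1])[0]-[260,230])*3.125)
```

```text
-29 8 [248.71 212.64]
-29 -60 [213.37 105.28]
0 8 [234.05 176.61]
0 -60 [199.07  70.81]
29 8 [220.24 142.71]
29 -60 [185.66  38.48]
[255.99 252.41]
```

The visible finger is the near (-y) one and it hides the other, which matches the projection. Now descending to grip.

Call:
{"method": "jog_arm", "body": {"commands": [{"dx": -0.01,"dy": -0.02,"dz": 0.5,"ax": 0,"ay": 0,"az": 0,"gripper": 0.5},{"dx": 0,"dy": 0,"dz": 0.5,"ax": 0,"ay": 0,"az": 0,"gripper": 0.5},{"dx": 0,"dy": 0,"dz": 0.45,"ax": 0,"ay": 0,"az": 0,"gripper": 0.5},{"dx": 0,"dy": 0,"dz": 0,"ax": 0,"ay": 0,"az": 0,"gripper": 0.5},{"dx": 0,"dy": 0,"dz": 0,"ax": 0,"ay": 0,"az": 0,"gripper": 1},{"dx": 0,"dy": 0,"dz": 0,"ax": 0,"ay": 0,"az": 0,"gripper": 1},{"dx": 0,"dy": 0,"dz": 0,"ax": 0,"ay": 0,"az": 0,"gripper": 1},{"dx": 0,"dy": 0,"dz": 0,"ax": 0,"ay": 0,"az": 0,"gripper": 1},{"dx": 0,"dy": 0,"dz": 0,"ax": 0,"ay": 0,"az": 0,"gripper": 1}]}}

```text
clock: 4.82
eef_pos: [553.1, -225.3, 64.8]
eef_rot: [-3.141, 0.261, 3.032]
wrist_force: [-3.4, 0.9, 5.9]
finger_gap: 25.0
finger_force: 20.2
```

Run:
```python
from h import *
go((552.1,-224.3,62.1))
```

```text
tool shift [0.04 0.02 0.06] pos [ 553.09 -225.32   64.77] rot [-3.14  0.26  3.03] toolz [ 0.26 -0.03 -0.97] gap 24.954553321293286 F [-3.37  0.92  5.94] ff 20.17183106043376 t 4.825 q [-0.49  0.45  1.72  0.14  0.74 -2.05]
```

Call:
{"method": "jog_arm", "body": {"commands": [{"dx": 0,"dy": 0,"dz": -0.5,"ax": 0,"ay": 0,"az": 0,"gripper": 1},{"dx": 0,"dy": 0,"dz": -0.8,"ax": 0,"ay": 0,"az": 0,"gripper": 1},{"dx": 0,"dy": 0,"dz": -0.9,"ax": 0,"ay": 0,"az": 0,"gripper": 1},{"dx": 0,"dy": 0,"dz": -0.9,"ax": 0,"ay": 0.745,"az": 0,"gripper": 1},{"dx": 0,"dy": 0,"dz": -0.6,"ax": 0,"ay": 0.745,"az": 0,"gripper": 1},{"dx": -0.2,"dy": 0.7,"dz": 0,"ax": 0,"ay": 0,"az": 0,"gripper": 1},{"dx": -0.2,"dy": 0.95,"dz": 0,"ax": 0,"ay": 0,"az": 0,"gripper": 1},{"dx": -0.2,"dy": 0.95,"dz": 0,"ax": 0,"ay": 0,"az": 0,"gripper": 1},{"dx": -0.2,"dy": 0.95,"dz": 0,"ax": 0,"ay": 0,"az": 0,"gripper": 1},{"dx": -0.2,"dy": 0.95,"dz": 0,"ax": 0,"ay": 0,"az": 0,"gripper": 1}]}}

```text
clock: 6.08
eef_pos: [577.7, -45.6, 207.7]
eef_rot: [-3.142, -0.0, 3.032]
wrist_force: [0.2, -1.1, -0.4]
finger_gap: 24.9
finger_force: 19.9
```

Run:
```python
from h import *
go((605.3,183.8,200)); go((605.3,183.8,40))
```

```text
tool shift [-0.06  5.77  0.19] pos [577.73 -45.56 207.7 ] rot [-3.14 -0.    3.03] toolz [-0.  0. -1.] gap 24.92591996247471 F [ 0.16 -1.09 -0.45] ff 19.9407131614862 t 6.075 q [-0.14  0.37  1.44 -0.    1.33 -1.6 ]
tool shift [-0.06  5.78  4.19] pos [577.73 -45.56 207.7 ] rot [-3.14 -0.    3.03] toolz [-0.  0. -1.] gap 24.92591996247471 F [ 0.16 -1.09 -0.45] ff 19.9407131614862 t 6.075 q [-0.14  0.37  1.44 -0.    1.33 -1.6 ]
```

Call:
{"method": "jog_arm", "body": {"commands": [{"dx": -0.01,"dy": 0.97,"dz": 0,"ax": 0,"ay": 0,"az": 0,"gripper": 1},{"dx": -0.01,"dy": 0.97,"dz": 0,"ax": 0,"ay": 0,"az": 0,"gripper": 1},{"dx": -0.01,"dy": 0.97,"dz": 0,"ax": 0,"ay": 0,"az": 0,"gripper": 1},{"dx": -0.01,"dy": 0.97,"dz": 0,"ax": 0,"ay": 0,"az": 0,"gripper": 1},{"dx": -0.01,"dy": 0.97,"dz": 0,"ax": 0,"ay": 0,"az": 0,"gripper": 1},{"dx": -0.01,"dy": 0.92,"dz": 0,"ax": 0,"ay": 0,"az": 0,"gripper": 1},{"dx": 0,"dy": 0,"dz": 0.5,"ax": 0,"ay": 0,"az": 0,"gripper": 1},{"dx": 0,"dy": 0,"dz": 0.8,"ax": 0,"ay": 0,"az": 0,"gripper": 1},{"dx": 0,"dy": 0,"dz": 0.8,"ax": 0,"ay": 0,"az": 0,"gripper": 1},{"dx": 0,"dy": 0,"dz": 0,"ax": 0,"ay": 0,"az": 0,"gripper": 1}]}}

```text
clock: 7.32
eef_pos: [604.0, 182.1, 121.5]
eef_rot: [-3.14, -0.004, 3.032]
wrist_force: [-0.1, 0.1, -0.3]
finger_gap: 24.9
finger_force: 19.9
```

Run:
```python
from h import *
go((605.3,183.8,40))
```

```text
tool shift [-0.04  0.05  2.04] pos [603.99 182.07 121.55] rot [-3.14 -0.    3.03] toolz [-0. -0. -1.] gap 24.944283827725634 F [-0.11  0.07 -0.26] ff 19.94143394753337 t 7.325 q [ 0.23  0.56  1.37 -0.    1.22 -1.23]
```

Call:
{"method": "jog_arm", "body": {"commands": [{"dx": 0,"dy": 0,"dz": 0.7,"ax": 0,"ay": 0,"az": 0,"gripper": 1},{"dx": 0,"dy": 0,"dz": 0.7,"ax": 0,"ay": 0,"az": 0,"gripper": 1},{"dx": 0,"dy": 0,"dz": 0.65,"ax": 0,"ay": 0,"az": 0,"gripper": 1},{"dx": 0,"dy": 0,"dz": 0,"ax": 0,"ay": 0,"az": 0,"gripper": 1},{"dx": 0,"dy": 0,"dz": 0,"ax": 0,"ay": 0,"az": 0,"gripper": 0.5},{"dx": 0,"dy": 0,"dz": 0,"ax": 0,"ay": 0,"az": 0,"gripper": 0.5},{"dx": 0,"dy": 0,"dz": 0,"ax": 0,"ay": 0,"az": 0,"gripper": 0.5},{"dx": 0,"dy": 0,"dz": -0.5,"ax": 0,"ay": 0,"az": 0,"gripper": 0.5},{"dx": 0,"dy": 0,"dz": -0.9,"ax": 0,"ay": 0,"az": 0,"gripper": 0.5},{"dx": 0,"dy": 0,"dz": -0.9,"ax": 0,"ay": 0,"az": 0,"gripper": 0.5}]}}

```text
clock: 8.57
eef_pos: [605.2, 182.4, 136.5]
eef_rot: [3.141, 0.001, 3.032]
wrist_force: [0.3, -0.3, -0.0]
finger_gap: 46.8
finger_force: 0.0
```

Run:
```python
from h import *
s=cams.camera("side");c0=cams.camera("top")
a=cv2.imread("pics/top0.png")
# bar ends in the crop (628,200),(608,318)
f=lambda p:(np.array(p)+.5)/4-.5+np.array((342,205))
u,v=on_z(c0,f((628,200)),58),on_z(c0,f((606,318)),46); d=u-v;print("bar ends",u,v,np.linalg.norm(d),np.arctan2(d[1],d[0]))
n=np.array([-.2555,.0283,.966])
F=np.array([541.8,-327,0]); F[2]=38+np.dot(F[:2]-[544.7,-328.6],[.994,-.11])*np.tan(.26); print("floor",F)
go(F+n*10.5); go(F+n*80);
```

```text
bar ends [ 566.76 -328.68   58.  ] [ 516.4  -321.23   46.  ] 52.3090720331128 -0.14691709467888805
floor [ 541.8  -327.     37.19]
tool shift [  0.31 -12.85   2.27] pos [606.91 182.84 139.79] rot [3.14 0.01 3.03] toolz [ 0.01  0.   -1.  ] gap 47.05701462431551 F [ 1.02 -0.73 -0.19] ff 0.0 t 8.675 q [ 0.23  0.54  1.35  0.    1.24 -1.23]
tool shift [  0.74 -12.85   0.59] pos [606.91 182.84 139.79] rot [3.14 0.01 3.03] toolz [ 0.01  0.   -1.  ] gap 47.05701462431551 F [ 1.02 -0.73 -0.19] ff 0.0 t 8.675 q [ 0.23  0.54  1.35  0.    1.24 -1.23]
```

Call:
{"method": "jog_arm", "body": {"commands": [{"dx": 0,"dy": 0,"dz": -0.9,"ax": 0,"ay": 0,"az": 0,"gripper": 0.5},{"dx": 0,"dy": -0.6,"dz": -0.9,"ax": 0,"ay": 0,"az": 0,"gripper": 0.5},{"dx": 0.07,"dy": -0.98,"dz": 0,"ax": 0,"ay": 0,"az": 0,"gripper": 0.5},{"dx": 0.07,"dy": -0.98,"dz": 0,"ax": 0,"ay": 0,"az": 0,"gripper": 0.5},{"dx": 0.07,"dy": -0.98,"dz": 0,"ax": 0,"ay": 0,"az": 0,"gripper": 0.5},{"dx": 0.07,"dy": -0.98,"dz": 0,"ax": 0,"ay": 0,"az": 0,"gripper": 0.5},{"dx": 0.07,"dy": -0.98,"dz": 0,"ax": 0,"ay": 0,"az": 0,"gripper": 0.5},{"dx": 0.07,"dy": -0.98,"dz": 0,"ax": 0,"ay": 0,"az": 0,"gripper": 0.5},{"dx": 0.07,"dy": -0.98,"dz": 0,"ax": 0,"ay": 0,"az": 0,"gripper": 0.5},{"dx": 0.07,"dy": -0.98,"dz": 0,"ax": 0,"ay": 0,"az": 0,"gripper": 0.5}]}}

```text
clock: 9.93
eef_pos: [545.5, -152.0, 206.4]
eef_rot: [-3.141, 0.0, 3.032]
wrist_force: [0.7, 0.7, -0.8]
finger_gap: 46.8
finger_force: 0.0
```

Call:
{"method": "jog_arm", "body": {"commands": [{"dx": 0.05,"dy": -0.98,"dz": 0,"ax": 0,"ay": 0,"az": 0,"gripper": 0.5},{"dx": 0.05,"dy": -0.98,"dz": 0,"ax": 0,"ay": 0,"az": 0,"gripper": 0.5},{"dx": 0.05,"dy": -0.98,"dz": 0,"ax": 0,"ay": 0,"az": 0,"gripper": 0.5},{"dx": 0.05,"dy": -0.98,"dz": 0,"ax": 0,"ay": 0,"az": 0,"gripper": 0.5},{"dx": 0,"dy": -0.5,"dz": 0,"ax": 0,"ay": -0.745,"az": 0,"gripper": 0.5},{"dx": 0,"dy": 0,"dz": 0,"ax": 0,"ay": -0.745,"az": 0.1,"gripper": 0.5},{"dx": 0,"dy": 0,"dz": 0,"ax": 0,"ay": 0,"az": 0,"gripper": 0.5}]}}

```text
clock: 10.8
eef_pos: [517.5, -325.8, 206.4]
eef_rot: [3.138, 0.26, 3.013]
wrist_force: [0.0, 0.2, 0.7]
finger_gap: 47.0
finger_force: 0.0
```

Run:
```python
from h import *
n=np.array([-.2555,.0283,.966]);F=np.array([541.8,-327,37.2])
go(F+n*70); go(F+n*10.5)
c=cams.camera("top")["image"];cv2.imwrite("pics/t2.png",cv2.resize(c[170:310,100:280],(720,560),interpolation=2)[:,:,::-1])
```

```text
tool shift [0.5  0.03 2.49] pos [ 517.53 -325.8   206.35] rot [3.14 0.26 3.01] toolz [ 0.26 -0.03 -0.97] gap 47.04264403065864 F [0.03 0.23 0.74] ff 0.0 t 10.8 q [-0.68  0.32  1.54  0.16  1.07 -2.18]
tool shift [0.5  0.03 3.98] pos [ 517.53 -325.8   206.35] rot [3.14 0.26 3.01] toolz [ 0.26 -0.03 -0.97] gap 47.04264403065864 F [0.03 0.23 0.74] ff 0.0 t 10.8 q [-0.68  0.32  1.54  0.16  1.07 -2.18]
```

View pics/t2.png

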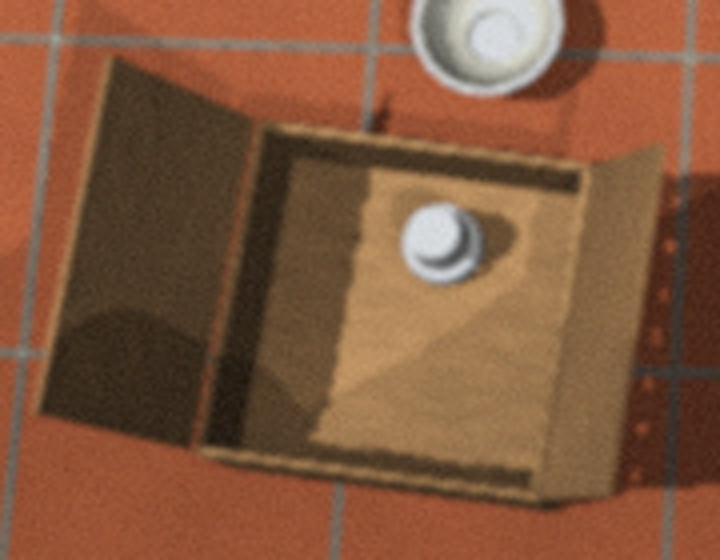

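The stopper stands upright in the carton at crop (440,243). Next is the bar.

Call:
{"method": "jog_arm", "body": {"commands": [{"dx": 0.25,"dy": 0.03,"dz": 0.5,"ax": 0,"ay": 0,"az": 0,"gripper": 0.5},{"dx": 0.25,"dy": 0,"dz": 0.8,"ax": 0,"ay": 0,"az": 0,"gripper": 0.5},{"dx": 0,"dy": 0,"dz": 0.8,"ax": 0,"ay": 0,"az": 0,"gripper": 0.5},{"dx": 0,"dy": 0,"dz": 0.8,"ax": 0,"ay": 0,"az": 0,"gripper": 0.5},{"dx": 0,"dy": 0,"dz": 0.6,"ax": 0,"ay": 0,"az": 0,"gripper": 0.5},{"dx": 0,"dy": 0,"dz": 0.3,"ax": 0,"ay": 0,"az": 0,"gripper": 0.5},{"dx": 0,"dy": 0,"dz": 0,"ax": 0,"ay": 0,"az": 0,"gripper": 0.5}]}}

```text
clock: 11.72
eef_pos: [538.8, -326.1, 53.4]
eef_rot: [3.138, 0.258, 3.015]
wrist_force: [-0.1, 0.1, 0.4]
finger_gap: 47.0
finger_force: 0.0
```

Run:
```python
from h import *
n=np.array([-.2555,.0283,.966]);F=np.array([541.8,-327,37.2])
go(F+n*10.5)
```

```text
tool shift [ 0.03 -0.01  0.15] pos [ 538.83 -326.09   53.42] rot [3.14 0.26 3.02] toolz [ 0.25 -0.03 -0.97] gap 46.97336006612198 F [-0.13  0.05  0.37] ff 0.0 t 11.725 q [-0.66  0.53  1.61  0.19  0.78 -2.22]
```

Call:
{"method": "jog_arm", "body": {"commands": [{"dx": 0.02,"dy": 0,"dz": 0.15,"ax": 0,"ay": 0,"az": 0,"gripper": 0.5},{"dx": 0,"dy": 0,"dz": 0,"ax": 0,"ay": 0,"az": 0,"gripper": 1},{"dx": 0,"dy": 0,"dz": 0,"ax": 0,"ay": 0,"az": 0,"gripper": 1},{"dx": 0,"dy": 0,"dz": 0,"ax": 0,"ay": 0,"az": 0,"gripper": 1},{"dx": 0,"dy": 0,"dz": 0,"ax": 0,"ay": 0,"az": 0,"gripper": 1},{"dx": 0,"dy": 0,"dz": 0,"ax": 0,"ay": 0,"az": 0,"gripper": 1}]}}

```text
clock: 12.48
eef_pos: [539.3, -326.6, 48.0]
eef_rot: [3.138, 0.26, 3.014]
wrist_force: [-1.3, 0.4, 3.4]
finger_gap: 15.6
finger_force: 20.0
```

Call:
{"method": "jog_arm", "body": {"commands": [{"dx": 0,"dy": 0,"dz": -0.5,"ax": 0,"ay": 0,"az": 0,"gripper": 1},{"dx": 0,"dy": 0,"dz": -0.8,"ax": 0,"ay": 0,"az": 0,"gripper": 1},{"dx": 0,"dy": 0,"dz": -0.9,"ax": 0,"ay": 0,"az": 0,"gripper": 1},{"dx": 0,"dy": 0,"dz": -0.9,"ax": 0,"ay": 0.745,"az": -0.1,"gripper": 1},{"dx": 0,"dy": 0,"dz": -0.9,"ax": 0,"ay": 0.745,"az": 0,"gripper": 1},{"dx": -0.1,"dy": 0.7,"dz": -0.2,"ax": 0,"ay": 0,"az": 0,"gripper": 1},{"dx": 0,"dy": 0.97,"dz": 0,"ax": 0,"ay": 0,"az": 0,"gripper": 1},{"dx": 0,"dy": 0.97,"dz": 0,"ax": 0,"ay": 0,"az": 0,"gripper": 1},{"dx": 0,"dy": 0.97,"dz": 0,"ax": 0,"ay": 0,"az": 0,"gripper": 1},{"dx": 0,"dy": 0.97,"dz": 0,"ax": 0,"ay": 0,"az": 0,"gripper": 1}]}}

```text
clock: 13.72
eef_pos: [526.6, -139.6, 212.6]
eef_rot: [-3.141, 0.001, 3.032]
wrist_force: [-0.1, 0.1, 0.4]
finger_gap: 16.1
finger_force: 20.0
```

Call:
{"method": "jog_arm", "body": {"commands": [{"dx": 0,"dy": 0.97,"dz": 0,"ax": 0,"ay": 0,"az": 0,"gripper": 1},{"dx": 0,"dy": 0.97,"dz": 0,"ax": 0,"ay": 0,"az": 0,"gripper": 1},{"dx": 0,"dy": 0.97,"dz": 0,"ax": 0,"ay": 0,"az": 0,"gripper": 1},{"dx": 0,"dy": 0.97,"dz": 0,"ax": 0,"ay": 0,"az": 0,"gripper": 1},{"dx": 0,"dy": 0.97,"dz": 0,"ax": 0,"ay": 0,"az": 0,"gripper": 1},{"dx": 0,"dy": 0.97,"dz": 0,"ax": 0,"ay": 0,"az": 0,"gripper": 1},{"dx": 0,"dy": 0,"dz": 0,"ax": 0,"ay": 0,"az": 0,"gripper": 1}]}}

```text
clock: 14.6
eef_pos: [552.1, 92.4, 212.3]
eef_rot: [3.141, 0.001, 3.035]
wrist_force: [-0.5, -1.0, -0.6]
finger_gap: 15.6
finger_force: 20.0
```

Run:
```python
from h import *
go((530.7,191.7,28))
```

```text
tool shift [0.8  2.41 4.61] pos [552.09  92.43 212.31] rot [3.14 0.   3.03] toolz [ 0.  0. -1.] gap 15.603590014856799 F [-0.46 -0.97 -0.56] ff 20.000142047647387 t 14.6 q [ 0.1   0.32  1.49  0.    1.32 -1.36]
```

Call:
{"method": "jog_arm", "body": {"commands": [{"dx": 0.27,"dy": 0.8,"dz": 0,"ax": 0,"ay": 0,"az": 0,"gripper": 1},{"dx": 0.27,"dy": 0.81,"dz": 0,"ax": 0,"ay": 0,"az": 0,"gripper": 1},{"dx": 0.26,"dy": 0.8,"dz": 0,"ax": 0,"ay": 0,"az": 0,"gripper": 1},{"dx": 0,"dy": 0,"dz": 0.8,"ax": 0,"ay": 0,"az": 0,"gripper": 1},{"dx": 0,"dy": 0,"dz": 0.9,"ax": 0,"ay": 0,"az": 0,"gripper": 1},{"dx": 0,"dy": 0,"dz": 0.9,"ax": 0,"ay": 0,"az": 0,"gripper": 1},{"dx": 0,"dy": 0,"dz": 0.8,"ax": 0,"ay": 0,"az": 0,"gripper": 1},{"dx": 0,"dy": 0,"dz": 0.8,"ax": 0,"ay": 0,"az": 0,"gripper": 1},{"dx": 0,"dy": 0,"dz": 0.45,"ax": 0,"ay": 0,"az": 0,"gripper": 1},{"dx": 0,"dy": 0,"dz": 0,"ax": 0,"ay": 0,"az": 0,"gripper": 1}]}}

```text
clock: 15.85
eef_pos: [530.9, 189.4, 25.0]
eef_rot: [-3.141, -0.001, 3.032]
wrist_force: [0.2, 0.6, 0.1]
finger_gap: 15.6
finger_force: 20.0
```

Call:
{"method": "jog_arm", "body": {"commands": [{"dx": 0,"dy": 0,"dz": 0,"ax": 0,"ay": 0,"az": 0,"gripper": 0.7},{"dx": 0,"dy": 0,"dz": 0,"ax": 0,"ay": 0,"az": 0,"gripper": 0.7},{"dx": 0,"dy": 0,"dz": -0.4,"ax": 0,"ay": 0,"az": 0,"gripper": 0.7},{"dx": 0,"dy": 0,"dz": -0.9,"ax": 0,"ay": 0,"az": 0,"gripper": 0.7},{"dx": 0,"dy": 0,"dz": -0.9,"ax": 0,"ay": 0,"az": 0,"gripper": 1},{"dx": 0,"dy": 0,"dz": -0.9,"ax": 0,"ay": 0,"az": 0,"gripper": 1},{"dx": 0,"dy": 0,"dz": -0.9,"ax": 0,"ay": 0,"az": 0,"gripper": 1},{"dx": 0,"dy": 0,"dz": 0,"ax": 0,"ay": 0,"az": 0,"gripper": 1}]}}

```text
clock: 16.85
eef_pos: [532.1, 190.4, 189.5]
eef_rot: [3.139, 0.006, 3.032]
wrist_force: [-0.2, -0.3, -0.7]
finger_gap: 0.5
finger_force: 0.0
```

```bash
cat >> h.py <<'E'
cen=np.array([566,193.1]);YAW=-.106
def cart(x,y,z):
    c,s=np.cos(YAW),np.sin(YAW); return np.array([cen[0]+c*x-s*y,cen[1]+s*x+c*y,z])
def incart():
    p=manip.read_state()["eef_pos"];d=p[:2]-cen;c,s=np.cos(YAW),np.sin(YAW)
    return np.array([c*d[0]+s*d[1],-s*d[0]+c*d[1],p[2]])
E
python3 - <<'E'
from h import *
print(incart()); go(cart(0,-150,170)); go(cart(0,-150,105))
E
```

```text
[-33.39  -6.29 189.47]
tool shift [-0.84 -3.59  0.48] pos [532.13 190.38 189.47] rot [3.14 0.01 3.03] toolz [ 0.01  0.   -1.  ] gap 0.49526769139729465 F [-0.19 -0.31 -0.68] ff 0.0 t 16.85 q [ 0.28  0.35  1.51 -0.    1.27 -1.18]
tool shift [-0.83 -3.59  2.11] pos [532.13 190.38 189.47] rot [3.14 0.01 3.03] toolz [ 0.01  0.   -1.  ] gap 0.49526769139729465 F [-0.19 -0.31 -0.68] ff 0.0 t 16.85 q [ 0.28  0.35  1.51 -0.    1.27 -1.18]
```

Call:
{"method": "jog_arm", "body": {"commands": [{"dx": -0.21,"dy": -0.9,"dz": 0,"ax": 0,"ay": 0,"az": 0,"gripper": 1},{"dx": -0.21,"dy": -0.9,"dz": 0,"ax": 0,"ay": 0,"az": 0,"gripper": 1},{"dx": -0.21,"dy": -0.9,"dz": 0,"ax": 0,"ay": 0,"az": 0,"gripper": 1},{"dx": -0.21,"dy": -0.89,"dz": 0,"ax": 0,"ay": 0,"az": 0,"gripper": 1},{"dx": 0,"dy": -0.1,"dz": 0.7,"ax": 0,"ay": 0,"az": 0,"gripper": 1},{"dx": 0,"dy": 0,"dz": 0.7,"ax": 0,"ay": 0,"az": 0,"gripper": 1},{"dx": 0,"dy": 0,"dz": 0.7,"ax": 0,"ay": 0,"az": 0,"gripper": 1},{"dx": 0,"dy": 0,"dz": 0,"ax": 0,"ay": 0,"az": 0,"gripper": 1}]}}

```text
clock: 17.85
eef_pos: [547.2, 39.6, 99.7]
eef_rot: [-3.141, -0.004, 3.032]
wrist_force: [0.9, -0.3, 0.4]
finger_gap: 0.0
finger_force: 0.0
```

Run:
```python
from h import *
print(incart()); go(cart(0,-90,106))
c=cams.camera("top")["image"];s=cams.camera("side")["image"]
o=np.zeros((560,800,3),np.uint8);o[:400,:400]=cv2.resize(c[160:310,110:260],(400,400));o[:400,400:]=cv2.resize(s[110:250,210:350],(400,400))
cv2.imwrite("pics/n1.png",o[:400,:,::-1])
```

```text
[  -2.46 -154.64   99.75]
tool shift [-0.06  1.62 -0.16] pos [547.19  39.59  99.75] rot [-3.14 -0.    3.03] toolz [-0. -0. -1.] gap 0.0412670072350235 F [ 0.85 -0.3   0.37] ff 0.0 t 17.85 q [ 0.01  0.42  1.64 -0.    1.09 -1.46]
```

View pics/n1.png

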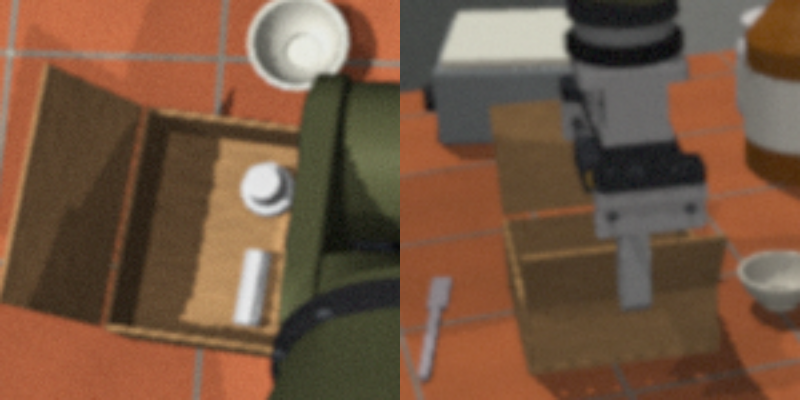

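The stopper (265,185) and bar (252,285) are both in the carton, and the finger stands outside the narrow flap at its middle. Folding the narrow flap now.

Call:
{"method": "jog_arm", "body": {"commands": [{"dx": -0.06,"dy": 0.4,"dz": -0.15,"ax": 0,"ay": 0,"az": 0,"gripper": 1},{"dx": 0,"dy": 0.4,"dz": 0,"ax": 0,"ay": 0,"az": 0,"gripper": 1},{"dx": 0,"dy": 0.4,"dz": 0,"ax": 0,"ay": 0,"az": 0,"gripper": 1},{"dx": 0,"dy": 0.4,"dz": 0,"ax": 0,"ay": 0,"az": 0,"gripper": 1},{"dx": 0,"dy": 0.45,"dz": 0,"ax": 0,"ay": 0,"az": 0,"gripper": 1},{"dx": 0,"dy": 0.35,"dz": 0.2,"ax": 0,"ay": 0,"az": 0,"gripper": 1},{"dx": 0,"dy": 0.25,"dz": 0.3,"ax": 0,"ay": 0,"az": 0,"gripper": 1},{"dx": 0,"dy": 0.25,"dz": 0.3,"ax": 0,"ay": 0,"az": 0,"gripper": 1},{"dx": 0,"dy": 0.15,"dz": 0.05,"ax": 0,"ay": 0,"az": 0,"gripper": 1},{"dx": 0,"dy": 0,"dz": 0,"ax": 0,"ay": 0,"az": 0,"gripper": 1}]}}

```text
clock: 19.2
eef_pos: [564.1, 160.9, 73.1]
eef_rot: [-3.142, -0.0, 3.032]
wrist_force: [-0.2, 0.5, -0.3]
finger_gap: 0.5
finger_force: 0.0
```

Run:
```python
from h import *
print(incart()); go(cart(0,-28,70))
```

```text
[  1.5  -32.26  73.06]
tool shift [0.04 0.11 0.08] pos [564.08 160.86  73.06] rot [-3.14 -0.    3.03] toolz [-0. -0. -1.] gap 0.5426046283725927 F [-0.16  0.48 -0.33] ff 0.0 t 19.2 q [ 0.22  0.53  1.55  0.    1.07 -1.25]
```

Call:
{"method": "jog_arm", "body": {"commands": [{"dx": 0,"dy": 0.1,"dz": 0.05,"ax": 0,"ay": 0,"az": 0,"gripper": 1},{"dx": 0,"dy": 0,"dz": 0.05,"ax": 0,"ay": 0,"az": 0,"gripper": 1},{"dx": 0,"dy": 0,"dz": 0,"ax": 0,"ay": 0,"az": 0,"gripper": 1}]}}

```text
clock: 19.58
eef_pos: [565.0, 164.8, 70.9]
eef_rot: [3.141, 0.002, 3.032]
wrist_force: [-4.8, 0.3, 12.8]
finger_gap: 0.4
finger_force: 6.6
```

Call:
{"method": "jog_arm", "body": {"commands": [{"dx": 0,"dy": 0,"dz": -0.3,"ax": 0,"ay": 0,"az": 0,"gripper": 1},{"dx": 0,"dy": 0,"dz": -0.85,"ax": 0,"ay": 0,"az": 0,"gripper": 1},{"dx": 0,"dy": 0,"dz": -0.85,"ax": 0,"ay": 0,"az": 0,"gripper": 1},{"dx": 0,"dy": 0,"dz": -0.95,"ax": 0,"ay": 0,"az": 0,"gripper": 1},{"dx": 0,"dy": 0.9,"dz": -0.3,"ax": 0,"ay": 0,"az": 0,"gripper": 1},{"dx": 0,"dy": 0.97,"dz": 0,"ax": 0,"ay": 0,"az": 0,"gripper": 1},{"dx": 0,"dy": 0.97,"dz": 0,"ax": 0,"ay": 0,"az": 0,"gripper": 1},{"dx": 0,"dy": 0.97,"dz": 0,"ax": 0,"ay": 0,"az": 0,"gripper": 1},{"dx": 0,"dy": 0.97,"dz": 0,"ax": 0,"ay": 0,"az": 0,"gripper": 1},{"dx": 0,"dy": 0.3,"dz": 0,"ax": 0,"ay": 0,"az": 0,"gripper": 1}]}}

```text
clock: 20.82
eef_pos: [586.4, 368.2, 199.2]
eef_rot: [3.142, -0.0, 3.034]
wrist_force: [-0.6, -0.2, -0.4]
finger_gap: 1.1
finger_force: 0.0
```

Run:
```python
from h import *
print(incart()); go(cart(0,165,118))
c=cams.camera("top")["image"];s=cams.camera("side")["image"]
o=np.zeros((400,800,3),np.uint8);o[:,:400]=cv2.resize(c[160:310,110:260],(400,400));o[:,400:]=cv2.resize(s[110:250,210:350],(400,400))
cv2.imwrite("pics/w1.png",o[:,:,::-1])
```

```text
[  1.79 176.31 199.19]
tool shift [ 0.04 -0.28  2.03] pos [586.43 368.23 199.19] rot [ 3.14 -0.    3.03] toolz [-0.  0. -1.] gap 1.115500736865303 F [-0.64 -0.21 -0.36] ff 0.0 t 20.825 q [ 0.51  0.64  1.06  0.    1.44 -0.96]
```

View pics/w1.png

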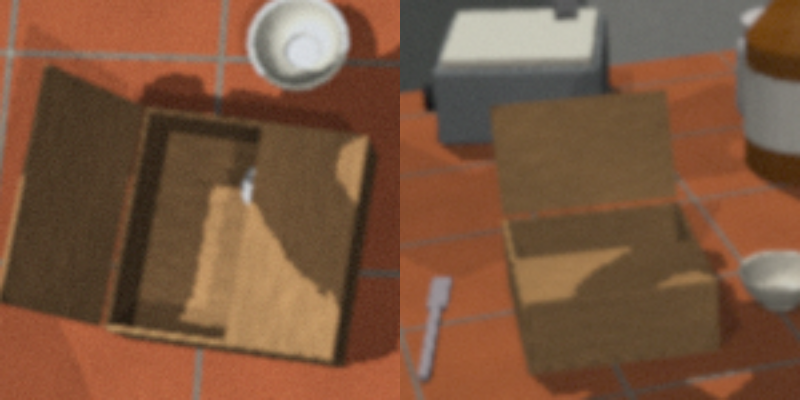

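The narrow flap now lies flat (top crop (300,240)), and the wide flap still leans outward. Folding the wide one.

Call:
{"method": "jog_arm", "body": {"commands": [{"dx": 0.04,"dy": 0,"dz": 0.6,"ax": 0,"ay": 0,"az": 0,"gripper": 1},{"dx": 0,"dy": 0,"dz": 0.7,"ax": 0,"ay": 0,"az": 0,"gripper": 1},{"dx": 0,"dy": 0,"dz": 0.6,"ax": 0,"ay": 0,"az": 0,"gripper": 1},{"dx": 0,"dy": 0,"dz": 0,"ax": 0,"ay": 0,"az": 0,"gripper": 1},{"dx": 0,"dy": -0.45,"dz": 0,"ax": 0,"ay": 0,"az": 0,"gripper": 1},{"dx": 0,"dy": -0.45,"dz": 0,"ax": 0,"ay": 0,"az": 0,"gripper": 1},{"dx": 0,"dy": -0.45,"dz": 0,"ax": 0,"ay": 0,"az": 0,"gripper": 1},{"dx": 0,"dy": -0.45,"dz": 0,"ax": 0,"ay": 0,"az": 0,"gripper": 1},{"dx": 0,"dy": -0.35,"dz": 0,"ax": 0,"ay": 0,"az": 0,"gripper": 1},{"dx": 0,"dy": 0,"dz": 0,"ax": 0,"ay": 0,"az": 0,"gripper": 1}]}}

```text
clock: 22.18
eef_pos: [575.9, 280.3, 123.6]
eef_rot: [-3.142, 0.0, 3.031]
wrist_force: [1.0, -0.1, -0.8]
finger_gap: 0.8
finger_force: 0.0
```

Run:
```python
from h import *
print(incart()); go(cart(0,70,120))
```

```text
[  0.59  87.79 123.56]
tool shift [ 0.01 -0.44  0.09] pos [575.87 280.33 123.56] rot [-3.14  0.    3.03] toolz [ 0. -0. -1.] gap 0.7583174044552893 F [ 1.03 -0.14 -0.83] ff 0.0 t 22.175 q [ 0.4   0.58  1.34 -0.    1.23 -1.06]
```

Call:
{"method": "jog_arm", "body": {"commands": [{"dx": 0,"dy": -0.44,"dz": 0.09,"ax": 0,"ay": 0,"az": 0,"gripper": 1},{"dx": 0,"dy": -0.4,"dz": 0.2,"ax": 0,"ay": 0,"az": 0,"gripper": 1},{"dx": 0,"dy": -0.3,"dz": 0.32,"ax": 0,"ay": 0,"az": 0,"gripper": 1},{"dx": 0,"dy": -0.2,"dz": 0.32,"ax": 0,"ay": 0,"az": 0,"gripper": 1},{"dx": 0,"dy": -0.15,"dz": 0.18,"ax": 0,"ay": 0,"az": 0,"gripper": 1},{"dx": 0,"dy": -0.15,"dz": 0,"ax": 0,"ay": 0,"az": 0,"gripper": 1},{"dx": 0,"dy": 0,"dz": 0,"ax": 0,"ay": 0,"az": 0,"gripper": 1}]}}

```text
clock: 23.05
eef_pos: [568.8, 215.9, 79.2]
eef_rot: [3.141, 0.0, 3.032]
wrist_force: [0.6, 0.0, -0.7]
finger_gap: 0.5
finger_force: 0.0
```

Run:
```python
from h import *
print(incart()); go(cart(0,20,74))
```

```text
[ 0.34 22.95 79.18]
tool shift [ 0.01 -0.07  0.13] pos [568.76 215.88  79.18] rot [3.14 0.   3.03] toolz [ 0.  0. -1.] gap 0.4573274872660532 F [ 0.55  0.04 -0.65] ff 0.0 t 23.05 q [ 0.3   0.56  1.48 -0.    1.1  -1.16]
```

Call:
{"method": "jog_arm", "body": {"commands": [{"dx": 0,"dy": -0.07,"dz": 0.08,"ax": 0,"ay": 0,"az": 0,"gripper": 1},{"dx": 0,"dy": 0,"dz": 0.06,"ax": 0,"ay": 0,"az": 0,"gripper": 1},{"dx": 0,"dy": 0,"dz": 0.03,"ax": 0,"ay": 0,"az": 0,"gripper": 1},{"dx": 0,"dy": 0,"dz": 0,"ax": 0,"ay": 0,"az": 0,"gripper": 1}]}}

```text
clock: 23.55
eef_pos: [568.7, 213.2, 74.1]
eef_rot: [3.142, 0.002, 3.032]
wrist_force: [-8.0, -5.7, 20.8]
finger_gap: 0.4
finger_force: 10.1
```

Call:
{"method": "jog_arm", "body": {"commands": [{"dx": 0,"dy": 0,"dz": -0.4,"ax": 0,"ay": 0,"az": 0,"gripper": 1},{"dx": 0,"dy": 0,"dz": -0.9,"ax": 0,"ay": 0,"az": 0,"gripper": 1},{"dx": 0,"dy": 0,"dz": -0.9,"ax": 0,"ay": 0,"az": 0,"gripper": 1},{"dx": 0,"dy": 0,"dz": -0.9,"ax": 0,"ay": 0,"az": 0,"gripper": 1},{"dx": 0,"dy": 0.9,"dz": -0.3,"ax": 0,"ay": 0,"az": 0,"gripper": 1},{"dx": 0,"dy": 0.9,"dz": 0,"ax": 0,"ay": 0,"az": 0,"gripper": 1},{"dx": 0,"dy": 0.9,"dz": 0,"ax": 0,"ay": 0,"az": 0,"gripper": 1},{"dx": 0,"dy": 0.9,"dz": 0,"ax": 0,"ay": 0,"az": 0,"gripper": 1},{"dx": 0,"dy": 0.9,"dz": 0,"ax": 0,"ay": 0,"az": 0,"gripper": 1},{"dx": 0,"dy": 0,"dz": 0,"ax": 0,"ay": 0,"az": 0,"gripper": 1}]}}

```text
clock: 24.8
eef_pos: [587.3, 394.3, 207.5]
eef_rot: [-3.141, -0.0, 3.035]
wrist_force: [0.4, 0.0, 0.3]
finger_gap: 0.3
finger_force: 0.0
```

Run:
```python
from h import *
c=cams.camera("top")["image"];s=cams.camera("side")["image"]
o=np.zeros((400,800,3),np.uint8);o[:,:400]=cv2.resize(c[100:360,100:360],(400,400));o[:,400:]=cv2.resize(s[110:360,200:450],(400,400))
cv2.imwrite("pics/f1.png",o[:,:,::-1])
```

```text
(no output)
```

View pics/f1.png

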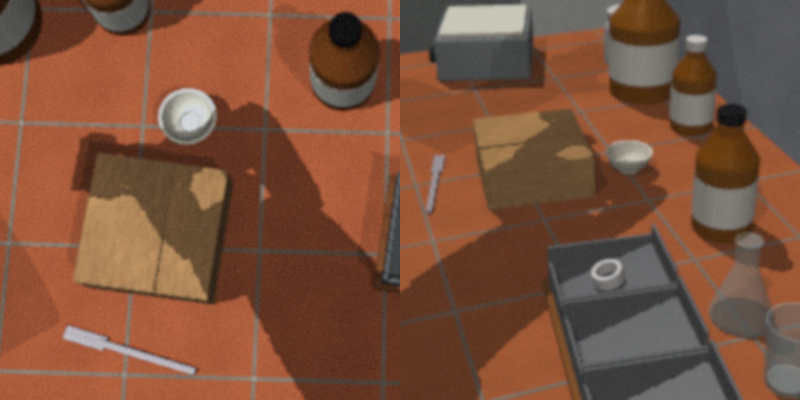

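The carton is closed, with the wide flap over the narrow one (overlap edge near (165,230)). The sleeve is still in its bin at (607,275), the other two bins are empty, and the bystanders haven't moved. Handing in.

```bash
python3 -c "
from cell import job
print(job.sign_off())"
```

```text
the job is handed in; nothing more can be done
None
```

The stopper and stirring bar are in the carton, the narrow flap was folded flat first and the wide flap over it, the sleeve is still in its bin, the glassware and other items look unmoved in the last pictures, and I signed off at about 25 s (no verdict returned).

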